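# Put the fitter's tools back in the caddy

## Robot

A 6-joint arm with a two-finger parallel gripper is mounted at the origin on the work surface. World frame = base frame: x ahead of the robot, y to its left, z up, the work surface at z = 0. Lengths are in mm, angles in rad, forces in N, time in s.
With the tool pointing down it reaches from about 275 to 750 mm from the base axis. Payload 10.2 kg.
Tool frame: the origin (TCP) lies at the very end of the fingers, on their centre line; the grasp point (between the pads) lies 19 mm behind it; z points along the fingers, y is the line along which they close (so a half turn about z gives the same grasp; the last joint's range is limited). The gripper opens to 85 mm and grips with 20 to 120 N. Pads are 22 mm wide; open, the fingers measure 114 mm over their backs; the gripper's body (76 mm by 85 mm) begins 54 mm behind the grasp point. The pads swing forward as they close: fully open they stand 13 mm farther back than shut.
Start: joints at [1.038, 0.313, 1.498, -0, 1.331, -0.223], TCP at [160.069, 500.009, 231.294] pointing down, gripper open.
Joint ranges: [-2.94, 2.94], [-0.97, 2.17], [0.19, 2.56], [-1.23, 4.37], [0.02, 3.11], [-2.88, 2.88]. Speed limits (rad/s): [2.39, 2.39, 3.01, 3.14, 3.14, 3.14].

## Interface

Orientations are given as a unit quaternion [w, x, y, z].
In Python, from rig import * gives the robot as it stands. The module is installed in compiled form; this text tells all that it offers.
- The arm moves only by the shell command python3 -m crank 'ROWS' [FORCE]. ROWS is JSON, a list that holds one entry, the list of rows, each a list of 7 numbers: the shift along the tool's x, y, z in units of 25 mm (1.0 is 25 mm), then the turn, a rotation vector about the tool's x, y, z in units of 8 degrees (1.0 is 8 degrees), then the finger opening in mm, from 0 to 85.4. A call has exactly 8 rows; each row shifts and turns the commanded pose from where the row before left it, along the tool's axes as they then stand; what a row does not reach is not made up. A row lasts 1/10 s, in which the tool goes at most 50 mm and 8.59 degrees, less where a joint would pass 70% of its speed; a pose out of reach is approached as far as the arm can. A call is refused whole if a number of a shift passes 1 or a number of a turn 1, either way. A call with a gripper value outside its range is refused whole. The fingers move at their own pace and stop on an object; FORCE is the grip in N (left out, the last holds). Time passes only in rows, so rows that do not move let the fingers close, or fill a call up. It gives the time, the measured TCP pose, the force, the opening and the grip force at its end, in the units of the state.
- sense(): the state, without advancing time (a new reading comes with each control period).
- capture(name): name is "scene" or "top" or "wrist"; returns the picture (400x640x3 uint8, blue, green, red); there is no depth.
- camera_model(name): a dict with "fx", "fy", "cx", "cy" (pixels), "world_from_camera" (4x4, takes a point from camera to world coordinates); the wrist camera has in their place "T_tool_cam" (4x4, takes a point from camera to tool coordinates, whose origin is the TCP and whose axes are the flange's). Camera axes: x right, y up, looking along -z (the intrinsics and any distortion apply to the point x, -y, -z); pixel columns grow to the right and rows downward; lengths in mm; the calibration is good to about 2 mm. A picture is of the moment at which its call begins: read the wrist's pose just before it. camera_model takes no time and is no camera call.
- finish_job(): hands the job in; it is judged then, once.
The state is a dict: "time_s": time; "joints": joint angles; "dq": joint speeds; "tau": joint torques, N m; "eef_pos": TCP position; "ee_rot": TCP orientation; "force": force on the tool from outside, world axes, zero at the start; "wrist_torque": the same for the moment, N m; "grip_width": opening from 0.0 (shut) to 1.0 (fully open); "grip_force": force on a finger pad.
Only numpy, scipy, OpenCV 4.12 (cv2) and the standard library are available. Lean on these libraries where they do the work, as an engineer would, in place of code of your own. Each camera call takes 0.05 s, during which the arm holds its last target. There are 200 camera calls.

## Task

Put the three tools back into the three-bay caddy, each lying lengthwise on the floor of the bay made for its length: the yellow spirit level upright in the longest bay, the open-ended wrench in the middle one and the pointed steel punch in the shortest. Set them down rather than dropping them, let go, and leave the ring wrench, the flat chisel, the dispenser and the pot where they are.

Things in the scene. Friction and masses are not known exactly. Their poses are not given: they have to be found in the camera images.
- level: yellow hard-plastic spirit level, a straight bar 170 mm long (x), 24 mm wide (y), 40 mm tall (z), standing upright with a green vial in the middle of its top and black ends. Origin: centre of its underside. About 0.2 kg.
- wrench: stainless double open-ended wrench lying flat, 130 mm long (x); shank 14 mm wide (y), both heads 38 mm wide with open jaws; 10 mm thick (z). Origin: its middle, at half thickness. About 0.2 kg; grip across the middle of the shank.
- punch: steel centre punch lying down, about 91 mm long along x with its pointed end to +x (tapering over the last 35 mm) and a round striking head at -x; octagonal shank 16 mm across flats from x = -40 to +10 mm, one pair of flats facing sideways (y). Origin: on its axis 8 mm above what it lies on. About 0.12 kg; grip the shank between x = -25 mm and the origin.
- bay_long: longest of the caddy's three grey plastic bays, for the level: open tray, inside 194 mm long (x) and 66 mm wide (y), walls 3 mm. Origin: centre of its underside, 6 mm above the bench; floor 3 mm, wall tops 12 mm above the origin. The bays stand side by side in any order, parallel, centres 75 mm apart, fixed in a fixed plywood tray 226 x 240 mm with a rim 18 mm high.
- bay_middle: middle-length of the caddy's three grey plastic bays, for the open-ended wrench: open tray, inside 154 mm long (x) and 66 mm wide (y), walls 3 mm. Origin: centre of its underside, 6 mm above the bench; floor 3 mm, wall tops 12 mm above the origin. The bays stand side by side in any order, parallel, centres 75 mm apart, fixed in a fixed plywood tray 226 x 240 mm with a rim 18 mm high.
- bay_short: shortest of the caddy's three grey plastic bays, for the punch: open tray, inside 114 mm long (x) and 66 mm wide (y), walls 3 mm. Origin: centre of its underside, 6 mm above the bench; floor 3 mm, wall tops 12 mm above the origin. The bays stand side by side in any order, parallel, centres 75 mm apart, fixed in a fixed plywood tray 226 x 240 mm with a rim 18 mm high.
- ring_wrench: look-alike, to be left: wrench of the same size as the open-ended one, lying flat along its x, 130 mm long, but with a closed ring 40 mm across at each end; 10 mm thick. Origin: its middle, at half thickness.
- chisel: look-alike, to be left: cold chisel lying along its x, 93 mm long, the same octagonal 16 mm shank as the punch but flaring at +x to a flat blade 32 mm wide. Origin: on its axis, 8 mm above the bench.
- dispenser: bystander, to be left: grey plastic push dispenser, 72 mm across, 162 mm tall, spout along its -x. Origin: centre of its underside. Loose, on the far side of the bench.
- pot: bystander, to be left: white ceramic pot, 100 mm across at the rim, 85 mm tall. Origin: centre of its underside. Loose, on the far side of the bench.
There are look-alikes about, which are no part of the job. Several things have the shape of the level; the one meant has the colours described above.

How it is judged (in metres and radians):
At the end, for the whole second after the job is handed in: Level in the longest bay, open-ended wrench in the middle one, punch in the shortest: each on the bay floor, origin within 14 mm of the bay centre lengthwise and 24 mm sideways, within 0.35 rad of its long axis either way round, at rest, released; level upright within 0.1 rad (x of level in the frame of bay_long between -0.014 and 0.014 m and y of level in the frame of bay_long between -0.0245 and 0.0245 m and z of level in the frame of bay_long below 0.01 m and angle between the x axis of level and the x axis of bay_long, either way round below 0.35 rad and linear speed of each of level, wrench, punch below 0.02 m/s and contact force between each of level, wrench, punch and the fingers below 0.1 N and x of wrench in the frame of bay_middle between -0.014 and 0.014 m and y of wrench in the frame of bay_middle between -0.0245 and 0.0245 m and z of wrench in the frame of bay_middle below 0.014 m and angle between the x axis of wrench and the x axis of bay_middle, either way round below 0.35 rad and x of punch in the frame of bay_short between -0.014 and 0.014 m and y of punch in the frame of bay_short between -0.026 and 0.026 m and z of punch in the frame of bay_short below 0.0165 m and angle between the x axis of punch and the x axis of bay_short, either way round below 0.35 rad and angle between level's own z axis and vertical below 0.1 rad); the robot touches nothing.
It fails at once if the ring wrench or the flat chisel is moved more than 25 mm (distance of any of ring_wrench, chisel from where it was at the start of the episode above 0.025 m).
It fails at once if the dispenser or the pot is moved more than 25 mm (distance of any of dispenser, pot from where it was at the start of the episode above 0.025 m).
It fails at once if the level is dropped: free of the fingers with its origin more than 60 mm above the bench (height (world z) of level above 0.06 m and contact force between level and the fingers below 0.05 N).
It fails at once if the wrench is dropped: free of the fingers with its origin more than 60 mm above the bench (height (world z) of wrench above 0.06 m and contact force between wrench and the fingers below 0.05 N).
It fails at once if the punch is dropped: free of the fingers with its origin more than 60 mm above the bench (height (world z) of punch above 0.06 m and contact force between punch and the fingers below 0.05 N).
It also fails if it takes over 83 s, if anything falls off the work surface, if the arm or the gripper's body presses on something with over 40 N, if the wrist force passes 120 N, or if a joint passes its speed limit or range.

## Working session

There is one attempt and no reset: what is moved stays moved. The work goes in short steps, Python scripts to look and compute and a shell command to move; the robot and the scene stay as the last step left them, time stands still between calls to the robot, and variables do not carry over. Pictures are saved under pics/ and viewed, at most 14 in all, crops included, and the job is handed in when it is done.

```bash
mkdir -p pics; python3 - <<'E'
from rig import *
import cv2,numpy as np
for n in("scene","top"):
    cv2.imwrite(f"pics/{n}0.png",capture(n))
np.set_printoptions(precision=3,suppress=True)
for n in("scene","top","wrist"):print(n,camera_model(n))
print(sense())
E
```

```text
scene {'fx': 495.9234314477856, 'fy': 495.9234314477856, 'cx': 320.64134815668933, 'cy': 189.53358703192197, 'world_from_camera': array([[   0.018,   -0.778,    0.628, 1296.645],
       [   1.   ,    0.01 ,   -0.017,  105.954],
       [   0.007,    0.628,    0.778, 1044.525],
       [   0.   ,    0.   ,    0.   ,    1.   ]])}
top {'fx': 431.4951016127297, 'fy': 431.4951016127297, 'cx': 320.80881572151384, 'cy': 196.1834291238246, 'world_from_camera': array([[   0.027,    0.994,   -0.102,  364.994],
       [  -1.   ,    0.028,    0.007,  143.061],
       [   0.01 ,    0.101,    0.995, 1274.292],
       [   0.   ,    0.   ,    0.   ,    1.   ]])}
wrist {'fx': 309.3516816388143, 'fy': 309.3516816388143, 'cx': 320.0270766903699, 'cy': 199.9306062842355, 'T_tool_cam': array([[   0.   ,    0.95 ,    0.313,   81.141],
       [   1.   ,   -0.   ,    0.   ,   -0.938],
       [   0.   ,    0.313,   -0.95 , -144.106],
       [   0.   ,    0.   ,    0.   ,    1.   ]])}
{'time_s': 0.1, 'joints': array([ 1.038,  0.313,  1.498, -0.   ,  1.331, -0.223]), 'dq': array([-0.002, -0.001, -0.002, -0.   ,  0.002,  0.001]), 'tau': array([  0.004, -41.29 , -26.014,  -0.   ,   0.003,  -0.   ]), 'eef_pos': array([159.941, 499.825, 230.803]), 'ee_rot': array([-0.   ,  0.154,  0.988, -0.001]), 'force': array([-0.53 ,  0.29 , -0.673]), 'wrist_torque': array([-0.047,  0.025, -0.007]), 'grip_force': 0.0, 'grip_width': 0.9986996154404029}
```

View pics/top0.png

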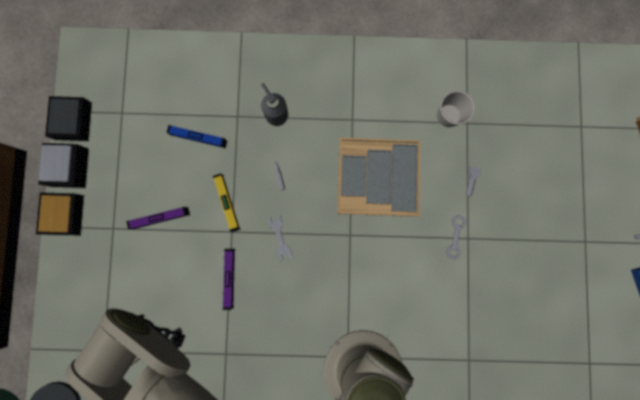

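View pics/scene0.png

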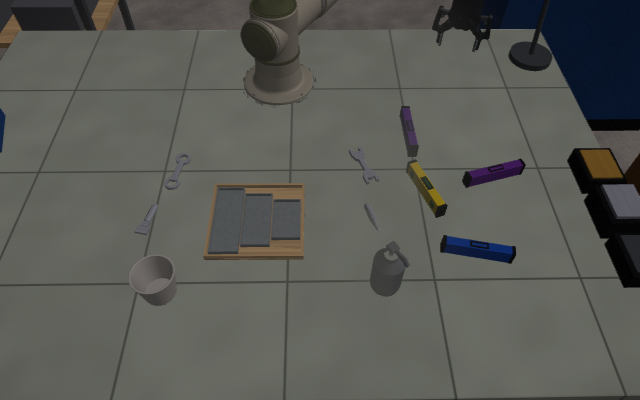

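The top view shows the yellow level at (226,202), the open wrench at (281,238) and the punch at (280,177). The look-alikes are the ring wrench (456,237), the chisel (473,181), and the purple and blue bars at (157,218), (229,279) and (196,136). The caddy is at (380,178), with its bays short, middle, long from left to right. Next I'll measure in both views and make an enlarged crop.

```bash
cat > h.py <<'E'
from rig import *
import cv2,numpy as np
np.set_printoptions(precision=1,suppress=True)
from scipy.spatial.transform import Rotation as R
def model(n,s=None):
    m=camera_model(n)
    if n!="wrist": return m,m["world_from_camera"]
    T=np.eye(4);q=s["ee_rot"];T[:3,:3]=R.from_quat([q[1],q[2],q[3],q[0]]).as_matrix();T[:3,3]=s["eef_pos"]
    return m,T@m["T_tool_cam"]
def ray(mt,uv):
    m,T=mt;u,v=uv
    d=T[:3,:3]@np.array([(u-m["cx"])/m["fx"],-(v-m["cy"])/m["fy"],-1]);return T[:3,3],d
def onz(mt,uv,z):
    o,d=ray(mt,uv);return o+d*(z-o[2])/d[2]
def tri(a,ua,b,ub):
    o,d=ray(a,ua);p,e=ray(b,ub)
    s,t=np.linalg.lstsq(np.c_[d,-e],p-o,rcond=None)[0]
    return (o+d*s+p+e*t)/2,np.linalg.norm(o+d*s-p-e*t)
def blobs(mask,amin=30):
    n,l,st,c=cv2.connectedComponentsWithStats(mask.astype(np.uint8))
    return [(c[i],st[i],l==i) for i in range(1,n) if st[i][4]>=amin]
E
python3 - <<'E'
from h import *
t=cv2.imread("pics/top0.png");s=cv2.imread("pics/scene0.png")
a=cv2.resize(t[125:270,155:295],None,fx=2.8,fy=4*.7,interpolation=2)
b=cv2.resize(s[130:270,340:480],None,fx=2.8,fy=2.8,interpolation=2)
c=cv2.resize(t[125:270,330:490],None,fx=2.8,fy=2.8,interpolation=2)
h=max(a.shape[0],c.shape[0]);pad=lambda i:cv2.copyMakeBorder(i,0,h-i.shape[0],0,0,0)
o=np.hstack([pad(a),pad(c)]);o=cv2.resize(o,(800,int(o.shape[0]*800/o.shape[1])));cv2.imwrite("pics/crop1.png",cv2.convertScaleAbs(o,alpha=1.5))
for n,i in(("top",t),("scene",s)):
    hs=cv2.cvtColor(i,cv2.COLOR_BGR2HSV)
    y=(hs[...,0]>18)&(hs[...,0]<34)&(hs[...,1]>140)&(hs[...,2]>60)
    g=i.astype(int); d=g[...,0]-g[...,1]  # bluish-ness relative to green bench
    print(n,"bench b-g",np.median(d[150:250,300:330]))
    for nm,m in(("yel",y),("met",(d>-2)&(hs[...,1]<80)&(hs[...,2]>90))):
        for c,st,_ in blobs(m): print(nm,c,st)
E
```

```text
top bench b-g -11.0
yel [226.  201.7] [214 175  24  55 395]
yel [ 60.2 203.8] [ 52 195  17  18  91]
yel [ 49.7 216.7] [ 40 205  19  25 115]
met [196.  130.7] [171 125  52  13  61]
met [ 53.6 162.8] [  38  145   32   36 1037]
met [392.8 177.2] [ 367  146   49   65 2596]
met [353.5 175.6] [342 157  24  38 808]
met [278.9 177.1] [275 163   9  27 114]
met [472.2 179.1] [467 167  14  30 222]
met [154.6 213.3] [129 207  53  14  71]
met [279.6 237.4] [268 215  24  46 359]
met [455.7 237.1] [447 216  19  43 274]
met [223.  279.6] [222 252   3  56  83]
scene bench b-g -8.0
yel [600.1 165.1] [591 150  18  28  79]
yel [417.7 169.8] [410 162  17  18 121]
yel [433.9 196.1] [421 181  24  25 195]
met [363.9 163.9] [350 147  29  35 267]
met [177.1 170.2] [164 153  27  35 234]
met [623.6 199.2] [603 185  37  31 886]
met [372.4 214.3] [366 203  13  28  80]
met [146.6 220.6] [135 204  23  30 233]
```

View pics/crop1.png

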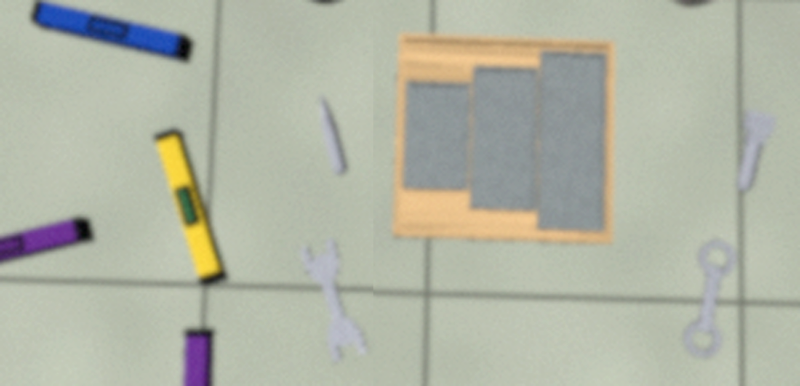

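The crop confirms the targets. In crop pixels, the yellow bar with green vial and black ends is at (190,205), the open-jaw wrench at (335,300) and the pointed punch at (332,135). The ring wrench (707,300) and the flared chisel (757,150) are to be left, as are the blue and purple bars. The bays read short, middle, long from left to right.

```bash
python3 - <<'E'
from h import *
t=cv2.imread("pics/top0.png");s=cv2.imread("pics/scene0.png")
mt=model("top");ms=model("scene")
def get(i,n,seed):
    hs=cv2.cvtColor(i,cv2.COLOR_BGR2HSV);g=i.astype(int);d=g[...,0]-g[...,1]
    m=(d>-4)&(hs[...,1]<80)&(hs[...,2]>80) if n!="yel" else (hs[...,0]>18)&(hs[...,0]<34)&(hs[...,1]>100)&(hs[...,2]>50)
    w=np.zeros(m.shape,bool);x,y,r=seed;w[y-r:y+r,x-r:x+r]=1
    pts=np.argwhere(m&w)[:,::-1].astype(float)
    return pts
for nm,st,ss,z in(("yel",(226,202,32),(427,187,30),40),("wrench",(281,238,28),(363,165,25),10),("punch",(280,177,18),(371,217,18),14)):
    P=get(t,nm,st);Q=get(s,nm,ss)
    W=np.array([onz(mt,p,z) for p in P]);V=np.array([onz(ms,p,z) for p in Q])
    for w in(W,V):
        c=w.mean(0);u,sv,vt=np.linalg.svd(w-c);l=(w-c)@vt[0]
        print(nm,"c",c,"mid",c+vt[0]*(l.max()+l.min())/2,"ang",np.degrees(np.arctan2(vt[0][1],vt[0][0])),"len",np.ptp(l),"wid",np.ptp((w-c)@vt[1]))
    print("tri",tri(mt,P.mean(0),ms,Q.mean(0)))
# bays (grey) in top
hs=cv2.cvtColor(t,cv2.COLOR_BGR2HSV)
wood=(hs[...,0]>8)&(hs[...,0]<25)&(hs[...,1]>80);w=np.zeros(wood.shape,bool);w[130:225,330:430]=1
r=cv2.minAreaRect(np.argwhere(wood&w)[:,::-1].astype(np.float32));b=cv2.boxPoints(r)
B=np.array([onz(mt,p,18) for p in b]);print("tray",b,B,B.mean(0),[np.linalg.norm(B[i]-B[i-1]) for i in range(4)])
E
```

```text
yel c [467.4 406.6  40. ] mid [467.6 406.7  40. ] ang -159.86883549297463 len 161.05363252667246 wid 27.7088761861435
yel c [483.  406.1  40. ] mid [477.8 404.7  40. ] ang 15.21417377928539 len 172.93129608055173 wid 45.901678408622104
tri (array([468.9, 411.2,  21.3]), np.float64(1.3123707383643168))
wrench c [370.5 251.3  10. ] mid [370.3 251.2  10. ] ang -160.9992067259678 len 128.87001162549956 wid 39.629734615695284
wrench c [373.2 252.2  10. ] mid [372.8 252.1  10. ] ang 18.605326158044722 len 137.31462428510227 wid 38.86764032490521
tri (array([370.5, 252.2,   6.2]), np.float64(1.358103948940367))
punch c [547.1 258.9  14. ] mid [550.9 260.1  14. ] ang -163.30263353713 len 83.15805448235862 wid 16.89804393411094
punch c [549.8 260.2  14. ] mid [554.  261.3  14. ] ang 14.602223048459615 len 88.66391218855233 wid 11.480111832287268
tri (array([547.7, 260. ,  10.6]), np.float64(1.5482347799645717))
tray [[337.3 212.9]
 [339.8 137.6]
 [420.5 140.2]
 [418.  215.6]] [[ 445.7   84.8   18. ]
 [ 669.8   82.6   18. ]
 [ 668.7 -157.5   18. ]
 [ 444.4 -151.    18. ]] [557.2 -35.3  18. ] [np.float64(235.75997371185923), np.float64(224.0560295092193), np.float64(240.03373055893252), np.float64(224.39195115630088)]
```

Both views agree on the poses, and the heights and sizes are plausible. Now I'll move above the punch at its yaw, with the tool x line at about 16.5°.

```bash
python3 -m crank '[[[-1,-0.25,0,0,0,0,85],[-1,-0.25,0,0,0,0,85],[-1,-0.25,0,0,0,0,85],[-1,-0.25,0,0,0,0,85],[-1,-0.25,0,0,0,0,85],[-1,-0.25,0,0,0,0,85],[-1,-0.25,0,0,0,0,85],[-1,-0.25,0,0,0,0,85]]]' 40
python3 -m crank '[[[-1,-0.25,0,0,0,0,85],[-1,-0.25,0,0,0,0,85],[-1,-0.25,0,0,0,0,85],[-1,-0.25,0,0,0,0,85],[-1,-0.25,0,0,0,0,85],[-1,-0.25,0,0,0,0,85],[-1,-0.25,0,0,0,0,85],[-1,-0.25,0,0,0,0,85]]]'
python3 -m crank '[[[-0.8,-0.2,0,0,0,0,85],[-0.8,-0.2,0,0,0,0,85],[0,0,0,0,0,-1,85],[0,0,0,0,0,-1,85],[0,0,0,0,0,-1,85],[0,0,0,0,0,-1,85],[0,0,0,0,0,-0.3,85],[0,0,0,0,0,0,85]]]'
python3 - <<'E'
from h import *
s=sense();print(s["eef_pos"],s["ee_rot"],s["time_s"]);cv2.imwrite("pics/w1.png",capture("wrist"));np.save("w1.npy",np.r_[s["eef_pos"],s["ee_rot"]])
E
```

```text
time_s: 0.9
eef_pos: [336.0, 390.7, 231.0]
ee_rot: [-0.0, 0.154, 0.988, -0.0]
force: [-0.2, -0.4, 0.8]
grip_width: 0.998
grip_force: 0.0
time_s: 1.7
eef_pos: [511.3, 282.1, 230.9]
ee_rot: [-0.0, 0.154, 0.988, -0.0]
force: [-0.4, 0.1, -0.2]
grip_width: 0.996
grip_force: 0.0
time_s: 2.5
eef_pos: [545.5, 261.1, 230.9]
ee_rot: [-0.0, -0.145, 0.989, -0.0]
force: [-0.0, 0.7, -1.1]
grip_width: 0.998
grip_force: 0.0
[545.5 261.1 230.9] [-0.  -0.1  1.  -0. ] 2.5
```

View pics/w1.png

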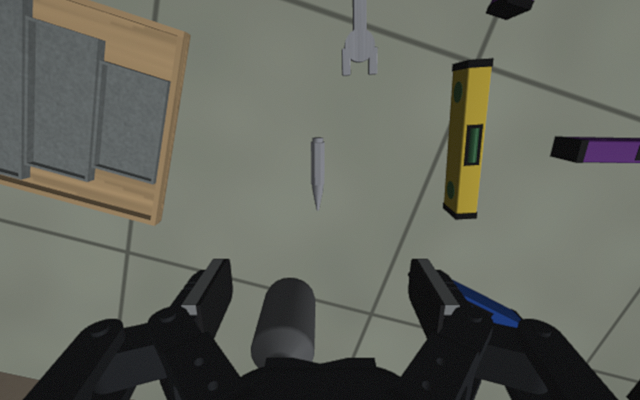

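The wrist view shows the punch vertical at u≈318, head at v≈137 and point at v≈210 (towards +x). The level is at (469,140) and the wrench above at (360,40). I'll measure the punch here, then again from another place.

```bash
python3 -m crank '[[[0.8,0,1,0,0,0,60],[0.8,0,1,0,0,0,60],[0.4,0,1,0,0,0,60],[0,0,0.5,0,0,0,60],[0,0,0,0,0,0,60],[0,0,0,0,0,0,60],[0,0,0,0,0,0,60],[0,0,0,0,0,0,60]]]' | head -2
cat >> h.py <<'E'
def shot(n):
    s=sense();i=capture("wrist");cv2.imwrite(f"pics/{n}.png",i);np.save(n+".npy",np.r_[s["eef_pos"],s["ee_rot"]]);return i,model("wrist",s),s
def load(n):
    a=np.load(n+".npy");s={"eef_pos":a[:3],"ee_rot":a[3:]};return cv2.imread(f"pics/{n}.png"),model("wrist",s),s
def metal(i,box,diff=6):
    x0,y0,x1,y1=box;g=i.astype(int);d=g[...,0]-g[...,1];m=np.zeros(d.shape,bool)
    m[y0:y1,x0:x1]=(d-np.median(d[y0:y1,x0:x1])>diff)[y0:y1,x0:x1]
    b=max(blobs(m),key=lambda b:b[1][4]);return np.argwhere(b[2])[:,::-1].astype(float)
def line(mt,P,z):
    w=np.array([onz(mt,p,z) for p in P]);c=w.mean(0);vt=np.linalg.svd(w-c,full_matrices=False)[2];v=vt[0]*np.sign(vt[0][0]);l=(w-c)@v
    k=(w-c)@vt[1]
    return dict(mid=c+v*(l.max()+l.min())/2,ang=np.degrees(np.arctan2(v[1],v[0])),len=np.ptp(l),wid=np.ptp(k),lo=c+v*l.min(),hi=c+v*l.max(),pl=P[l.argmin()],ph=P[l.argmax()])
E
python3 - <<'E'
from h import *
i,m,s=load("w1");P=metal(i,(290,110,350,235));a=line(m,P,12);print(a)
j,k,s2=shot("w2");print(s2["eef_pos"])
u0=[ (lambda r:(r[0],r[1]))(0) for r in []]
# project predicted box
def proj(mt,p):
    c,T=mt;q=np.linalg.inv(T)@np.r_[p,1];return np.array([c["cx"]+c["fx"]*q[0]/-q[2],c["cy"]-c["fy"]*q[1]/-q[2]])
e=np.array([proj(k,a["lo"]),proj(k,a["hi"])]);x0,y0=(e.min(0)-25).astype(int);x1,y1=(e.max(0)+25).astype(int);print(x0,y0,x1,y1)
Q=metal(j,(max(x0,0),max(y0,0),x1,y1));b=line(k,Q,12);print(b)
print("tri head",tri(m,a["pl"],k,b["pl"]),"tip",tri(m,a["ph"],k,b["ph"]))
E
```

```text
time_s: 3.35
eef_pos: [498.3, 247.0, 144.6]
{'mid': array([552.4, 259.4,  12. ]), 'ang': np.float64(16.470404522333737), 'len': np.float64(89.96216538857536), 'wid': np.float64(15.768407531171245), 'lo': array([509.3, 246.7,  12. ]), 'hi': array([595.6, 272.2,  12. ]), 'pl': array([319., 137.]), 'ph': array([317., 210.])}
[498.3 247.  144.6]
291 175 341 307
{'mid': array([551.2, 259.1,  12. ]), 'ang': np.float64(16.459648334886502), 'len': np.float64(90.22876659999564), 'wid': np.float64(15.97087333049356), 'lo': array([507.9, 246.3,  12. ]), 'hi': array([594.4, 271.9,  12. ]), 'pl': array([319., 199.]), 'ph': array([316., 282.])}
tri head (array([509.6, 248.7,   5.2]), np.float64(0.24719123154557096)) tip (array([597.2, 271.9,   7.9]), np.float64(0.40462643763149336))
```

Both views agree: the punch is at (552,259), yaw 16.5°, 90 mm long, axis at z≈5–8 (the text says 8). I'll descend to x = -12 mm on its shank.

```bash
python3 -m crank '[[[-0.86,-0.07,1,0,0,0,45],[-0.86,-0.07,1,0,0,0,45],[0,0,1,0,0,0,45],[0,0,1,0,0,0,45],[0,0,0.8,0,0,0,45],[0,0,0.5,0,0,0,45],[0,0,0.3,0,0,0,45],[0,0,0,0,0,0,45]]]'
python3 -m crank '[[[0,0,0,0,0,0,0],[0,0,0,0,0,0,0],[0,0,0,0,0,0,0],[0,0,0,0,0,0,0],[0,0,0,0,0,0,0],[0,0,0,0,0,0,0],[0,0,0,0,0,0,0],[0,0,0,0,0,0,0]]]' 60
```

```text
time_s: 4.2
eef_pos: [539.8, 255.7, 3.5]
ee_rot: [-0.0, -0.145, 0.989, -0.0]
force: [-0.5, 0.4, -0.2]
grip_width: 0.526
grip_force: 0.0
time_s: 5.0
eef_pos: [540.5, 256.0, 5.0]
ee_rot: [0.001, -0.145, 0.989, 0.0]
force: [-0.8, -0.4, 6.7]
grip_width: 0.161
grip_force: 59.6
```

```bash
python3 -m crank '[[[0,0,-0.5,0,0,0,0],[0,0,-1,0,0,0,0],[0,0,-1,0,0,0,0],[0,0,-1,0,0,0,0],[0,0,-1,0,0,0,0],[0,0,-0.5,0,0,1,0],[0,0,0,0,0,1,0],[0,0,0,0,0,0.2,0]]]'
python3 -m crank '[[[0,-1,0,0,0,0,0],[0,-1,0,0,0,0,0],[0,-1,0,0,0,0,0],[0,-1,0,0,0,0,0],[0,-1,0,0,0,0,0],[0,-1,0,0,0,0,0],[0,-0.5,0,0,0,0,0],[0,0,0,0,0,0,0]]]'
python3 - <<'E'
from h import *
i,m,s=shot("w3");print(s["eef_pos"],s["ee_rot"],s["grip_force"],s["grip_width"])
E
```

```text
time_s: 5.8
eef_pos: [539.9, 255.8, 129.8]
ee_rot: [0.0, 0.009, 1.0, 0.0]
force: [0.2, 0.0, -1.4]
grip_width: 0.157
grip_force: 58.7
time_s: 6.6
eef_pos: [537.2, 92.3, 128.9]
ee_rot: [-0.0, 0.009, 1.0, -0.0]
force: [0.2, 0.6, -1.3]
grip_width: 0.163
grip_force: 58.8
[537.2  92.3 128.9] [-0.  0.  1. -0.] 58.8331956602633 0.16268854150291862
```

View pics/w3.png

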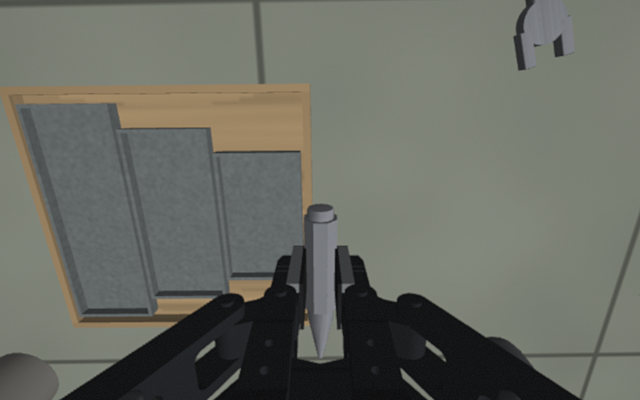

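The punch is held straight. The tray shows bays long (70,210), middle (172,210) and short (257,215), left to right. I'll take a second view over the short bay to triangulate the bays.

```bash
python3 -m crank '[[[-0.5,-1,0,0,0,0,0],[-0.5,-1,0,0,0,0,0],[0,-0.1,0,0,0,0,0],[0,0,0,0,0,0,0],[0,0,0,0,0,0,0],[0,0,0,0,0,0,0],[0,0,0,0,0,0,0],[0,0,0,0,0,0,0]]]' | head -2
python3 - <<'E'
from h import *
shot("w4")
a=[]
for n in("w3","w4"):
    i,m,s=load(n);print(s["eef_pos"])
    g=i.astype(int);d=g[...,2]-g[...,0]
    hs=cv2.cvtColor(i,cv2.COLOR_BGR2HSV)
    wood=(d>25)
    b=max(blobs(wood),key=lambda b:b[1][4]);c=cv2.convexHull(np.argwhere(b[2])[:,::-1].astype(np.int32))
    e=0.01*cv2.arcLength(c,True);p=cv2.approxPolyDP(c,e,True)[:,0];print(n,p.tolist())
    for q in p: print(q,onz(m,q,18))
    o=i.copy();cv2.polylines(o,[p],1,(0,0,255));a.append(cv2.resize(o[60:340,0:400],(560,392)))
cv2.imwrite("pics/tr.png",cv2.resize(a[1],(800,560)))
E
```

```text
time_s: 7.45
eef_pos: [561.2, 40.8, 128.8]
[537.2  92.3 128.9]
w3 [[312, 203], [170, 327], [74, 327], [0, 87], [308, 83]]
[312 203] [542.5  84.4  18. ]
[170 327] [671.6 -61.4  18. ]
[ 74 327] [ 670.  -157.8   18. ]
[ 0 87] [ 443.5 -155.    18. ]
[308  83] [444.7  83.8  18. ]
[561.2  40.8 128.8]
w4 [[377, 47], [367, 273], [247, 301], [120, 306], [56, 50]]
[377  47] [444.4  84.4  18. ]
[367 273] [637.   83.1  18. ]
[247 301] [666.3 -32.6  18. ]
[120 306] [ 670.1 -157.4   18. ]
[56 50] [ 442.7 -155.7   18. ]
```

View pics/tr.png

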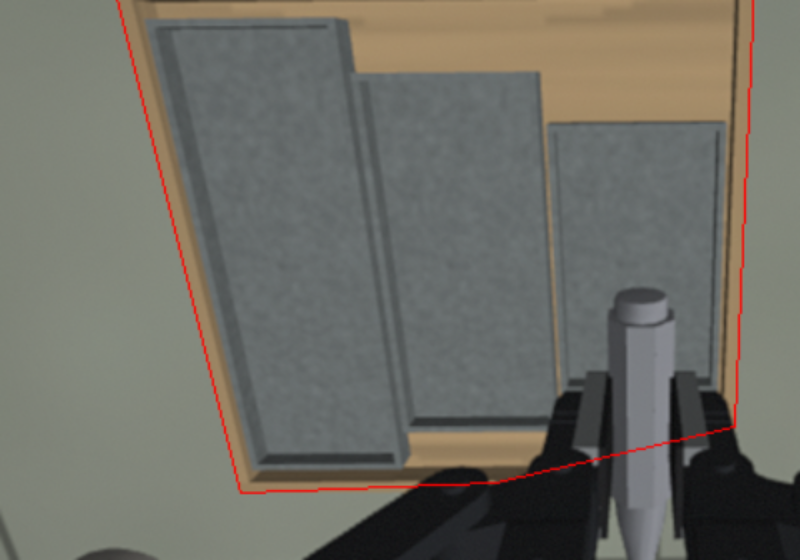

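In the 2x crop, the wall-top near corners are: short bay (548,123) and (724,123), middle (355,72) and (540,72), long (150,20) and (345,20). The inner far edges are at about v=385, 418 and 455. I'll triangulate these with w3.

```bash
python3 - <<'E'
from h import *
_,a,_=load("w3");_,b,_=load("w4")
C={"shortL":((214,151),(274,121.5)),"shortR":((301,151),(362,121.5)),"midL":((120,128),(177.5,96)),"midR":((210,128),(270,96)),"longL":((18,105),(75,70)),"longR":((117,104),(172.5,70)),"trayNearR":((309,84),(377,47)),"trayFarL":((76,327),(120,306))}
for n,(p,q) in C.items(): print(n,*tri(a,p,b,q),onz(b,q,18))
for n,q in {"shortfar":(322,249),"midfar":(240,271),"longfar":(163,289)}.items(): print(n,onz(b,q,18),onz(b,q,9))
# punch in hand: visible centre line at head
E
```

```text
shortL [497.    3.4  13.5] 0.9991692247691172 [497.2   4.2  18. ]
shortR [498.8  75.9   8. ] 0.3487327728198808 [498.3  74.7  18. ]
midL [476.6 -72.7  11.8] 0.026928594352508273 [476.6 -70.   18. ]
midR [477.8   1.2  10.8] 0.18552758915808637 [477.8   2.3  18. ]
longL [ 456.9 -143.8   19.7] 0.21851328852015434 [ 456.7 -145.1   18. ]
longR [457.1 -77.2   2.5] 1.3750032025937435 [457.8 -70.8  18. ]
trayNearR [445.   84.4  19.5] 0.9385612645193221 [444.4  84.4  18. ]
trayFarL [ 676.3 -163.5   10.1] 0.5743954397310217 [ 670.1 -157.4   18. ]
shortfar [611.2  41.1  18. ] [615.9  41.1   9. ]
midfar [633.  -36.2  18. ] [638.4 -39.    9. ]
longfar [ 651.5 -112.    18. ] [ 657.5 -117.4    9. ]
```

The near walls put the bay centres at x≈557.5, with y ≈ 39, -36 and -110.5, which agrees with the tray centre. Placing the punch now: the TCP goes 12 mm short of centre.

```bash
python3 -m crank '[[[0.64,-0.08,0.5,0,0,0,0],[0,0,1,0,0,0,0],[0,0,1,0,0,0,0],[0,0,1,0,0,0,0],[0,0,0.6,0,0,0,0],[0,0,0.3,0,0,0,0],[0,0,0.1,0,0,0,0],[0,0,0,0,0,0,0]]]'
```

```text
time_s: 8.3
eef_pos: [545.6, 38.6, 16.7]
ee_rot: [0.0, 0.008, 1.0, -0.0]
force: [0.4, 0.7, -1.6]
grip_width: 0.166
grip_force: 58.9
```

```bash
python3 -m crank '[[[0,0,0.04,0,0,0,0],[0,0,0.04,0,0,0,0],[0,0,0.04,0,0,0,0],[0,0,0,0,0,0,0],[0,0,0,0,0,0,0],[0,0,0,0,0,0,0],[0,0,0,0,0,0,0],[0,0,0,0,0,0,0]]]'
```

```text
time_s: 9.1
eef_pos: [545.6, 38.6, 14.0]
ee_rot: [0.0, 0.008, 1.0, -0.0]
force: [-1.7, -0.1, 5.4]
grip_width: 0.159
grip_force: 59.8
```

Contact is at TCP z=14 as predicted, so I release and rise.

```bash
python3 -m crank '[[[0,0,0,0,0,0,28],[0,0,0,0,0,0,28],[0,0,0,0,0,0,28],[0,0,0,0,0,0,28],[0,0,-0.3,0,0,0,28],[0,0,-0.7,0,0,0,28],[0,0,-1,0,0,0,28],[0,0,-1,0,0,0,28]]]' 
python3 -m crank '[[[0.8,1,-1,0,0,0,60],[0.8,1,-1,0,0,0,60],[0.8,1,-1,0,0,0,60],[0.8,1,-1,0,0,0,60],[0.8,1,0,0,0,0,60],[0.8,1,0,0,0,0,60],[0.8,1,0,0,0,-1,60],[0.5,1,0,0,0,-1,60]]]' | head -2
python3 - <<'E'
from h import *
i,m,s=shot("w5");print(s["eef_pos"],s["ee_rot"])
E
```

```text
time_s: 9.9
eef_pos: [545.2, 38.6, 89.6]
ee_rot: [-0.0, 0.008, 1.0, 0.0]
force: [-0.3, 1.0, 0.0]
grip_width: 0.329
grip_force: 0.0
time_s: 10.7
eef_pos: [391.6, 240.2, 189.0]
[391.6 240.2 189. ] [ 0.  -0.1  1.   0. ]
```

View pics/w5.png

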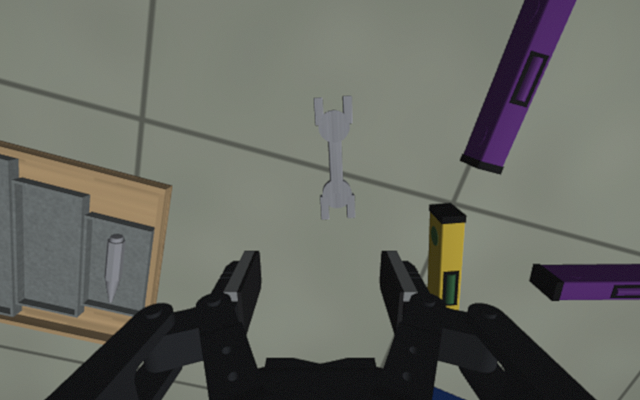

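The punch lies in the short bay (114,270), and the wrench is at (335,157) with its heads at v 95–220. I'll measure the wrench from here and from lower down.

```bash
python3 -m crank '[[[0.3,0.1,1,0,0,0,45],[0.3,0.1,1,0,0,0,45],[0,0,1,0,0,0,45],[0,0,0,0,0,0,45],[0,0,0,0,0,0,45],[0,0,0,0,0,0,45],[0,0,0,0,0,0,45],[0,0,0,0,0,0,45]]]' |head -2
python3 - <<'E'
from h import *
i,m,s=load("w5");P=metal(i,(290,80,380,240));a=line(m,P,10);print(a["mid"],a["ang"],a["len"],a["wid"])
j,k,s2=shot("w6");print(s2["eef_pos"],s2["ee_rot"])
def proj(mt,p):
    c,T=mt;q=np.linalg.inv(T)@np.r_[p,1];return np.array([c["cx"]+c["fx"]*q[0]/-q[2],c["cy"]-c["fy"]*q[1]/-q[2]])
e=np.array([proj(k,a["lo"]),proj(k,a["hi"])]);x0,y0=np.maximum((e.min(0)-45),0).astype(int);x1,y1=(e.max(0)+45).astype(int);print(x0,y0,x1,y1)
Q=metal(j,(x0,y0,x1,y1));b=line(k,Q,10);print(b["mid"],b["ang"],b["len"],b["wid"])
print("tri",tri(m,proj(m,a["mid"]),k,proj(k,b["mid"])),tri(m,P.mean(0),k,Q.mean(0)))
E
```

```text
time_s: 11.55
eef_pos: [377.3, 240.2, 114.0]
[370.1 250.5  10. ] 18.73842131574323 130.30946375513247 38.534243936623994
[377.3 240.2 114. ] [ 0.  -0.1  1.   0. ]
285 69 383 308
[370.  250.6  10. ] 18.83263227678813 130.67960364916837 38.33739585076979
tri (array([370.1, 250.6,   9.6]), np.float64(0.05202737244128369)) (array([366.9, 249.9,  -3.3]), np.float64(0.0702573109799969))
```

Both views agree: the wrench is at (370.1,250.5), top at z≈9.6, yaw 18.8°, 130×38 mm. Now grasping it.

```bash
python3 -m crank '[[[0.17,0.47,0.5,0,0,0,45],[0,0,1,0,0,-0.46,45],[0,0,1,0,0,0,45],[0,0,1,0,0,0,45],[0,0,0.6,0,0,0,45],[0,0,0.3,0,0,0,45],[0,0,0.08,0,0,0,45],[0,0,0,0,0,0,45]]]'
python3 -m crank '[[[0,0,0,0,0,0,0],[0,0,0,0,0,0,0],[0,0,0,0,0,0,0],[0,0,0,0,0,0,0],[0,0,0,0,0,0,0],[0,0,0,0,0,0,0],[0,0,0,0,0,0,0],[0,0,0,0,0,0,0]]]' 60
```

```text
time_s: 12.4
eef_pos: [370.1, 250.5, 1.7]
ee_rot: [0.0, -0.163, 0.987, 0.0]
force: [-0.2, -0.4, 0.3]
grip_width: 0.53
grip_force: 0.0
time_s: 13.2
eef_pos: [370.1, 250.5, 2.1]
ee_rot: [0.001, -0.163, 0.987, 0.0]
force: [-1.6, -1.1, 6.6]
grip_width: 0.138
grip_force: 59.0
```

```bash
python3 -m crank '[[[0,0,-0.5,0,0,0,0],[0,0,-1,0,0,0,0],[0,0,-1,0,0,0,0],[0,0,-1,0,0,0,0],[0,0,-1,0,0,1,0],[0,0,0,0,0,1,0],[0,0,0,0,0,0.41,0],[0,0,0,0,0,0,0]]]'
python3 -m crank '[[[-0.63,-0.95,0,0,0,0,0],[-0.63,-0.95,0,0,0,0,0],[-0.63,-0.95,0,0,0,0,0],[-0.63,-0.95,0,0,0,0,0],[-0.63,-0.95,0,0,0,0,0],[-0.63,-0.95,0,0,0,0,0],[-0.63,-0.95,0,0,0,0,0],[-0.63,-0.95,0,0,0,0,0]]]' |head -2
python3 -m crank '[[[-0.63,-0.95,0,0,0,0,0],[-0.63,-0.95,0,0,0,0,0],[-0.63,-0.95,0,0,0,0,0],[-0.63,-0.95,0,0,0,0,0],[0,0,0,0,0,0,0],[0,0,0,0,0,0,0],[0,0,0,0,0,0,0],[0,0,0,0,0,0,0]]]'
python3 - <<'E'
from h import *
shot("w7")
E
```

```text
time_s: 14.0
eef_pos: [369.6, 250.3, 114.0]
ee_rot: [0.0, 0.005, 1.0, 0.0]
force: [-0.5, 1.0, -2.3]
grip_width: 0.141
grip_force: 59.1
time_s: 14.8
eef_pos: [494.3, 58.1, 113.7]
time_s: 15.6
eef_pos: [555.7, -35.6, 113.8]
ee_rot: [-0.0, 0.004, 1.0, 0.0]
force: [0.0, -0.4, -1.8]
grip_width: 0.138
grip_force: 59.2
```

View pics/w7.png

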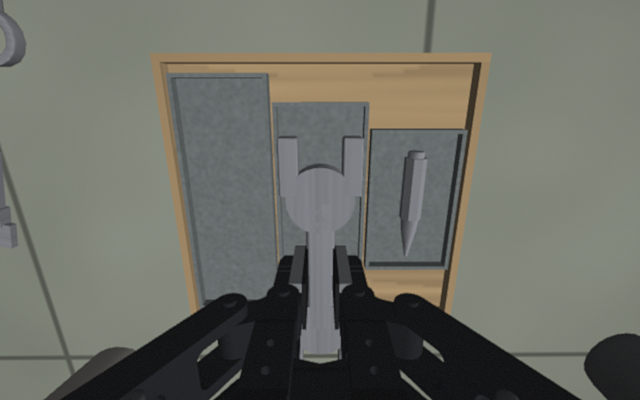

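The wrench is held straight over the middle bay, whose near corners (273,102) and (368,102) are centred on it. The punch lies in the short bay. Lowering.

```bash
python3 -m crank '[[[-0.06,0,0.5,0,0,0,0],[0,0,1,0,0,0,0],[0,0,1,0,0,0,0],[0,0,0.8,0,0,0,0],[0,0,0.5,0,0,0,0],[0,0,0.2,0,0,0,0],[0,0,0,0,0,0,0],[0,0,0,0,0,0,0]]]'
python3 -m crank '[[[0,0,0.04,0,0,0,0],[0,0,0.04,0,0,0,0],[0,0,0.03,0,0,0,0],[0,0,0,0,0,0,0],[0,0,0,0,0,0,0],[0,0,0,0,0,0,0],[0,0,0,0,0,0,0],[0,0,0,0,0,0,0]]]'
```

```text
time_s: 16.45
eef_pos: [558.1, -36.5, 14.5]
ee_rot: [0.001, 0.005, 1.0, -0.0]
force: [0.5, -0.1, -1.7]
grip_width: 0.14
grip_force: 59.2
time_s: 17.25
eef_pos: [557.7, -36.5, 11.2]
ee_rot: [0.0, 0.005, 1.0, -0.0]
force: [0.7, -0.8, 0.4]
grip_width: 0.139
grip_force: 59.4
```

```bash
python3 -m crank '[[[0,0,0.02,0,0,0,0],[0,0,0,0,0,0,0],[0,0,0,0,0,0,27],[0,0,0,0,0,0,27],[0,0,0,0,0,0,27],[0,0,0,0,0,0,27],[0,0,-0.3,0,0,0,27],[0,0,-0.7,0,0,0,27]]]'
python3 -m crank '[[[0,0,-1,0,0,0,27],[0,0,-1,0,0,0,27],[0,0,-1,0,0,0,40],[0,0,-1,0,0,0,60],[0.2,1,-1,0,0,0,60],[0.2,1,0,0,0,0,60],[0.2,1,0,0,0,0,60],[0.2,1,0,0,0,0,60]]]' | head -2
python3 -m crank '[[[0.2,1,0,0,0,0,60],[0.2,1,0,0,0,0,60],[0.2,1,0,0,0,0,60],[0.2,1,0,0,0,0,60],[0.2,1,0,0,0,0,60],[0.2,1,0,0,0,0,60],[0.2,1,0,0,0,0,60],[0.2,1,0,0,0,0,60]]]' | head -2
python3 -m crank '[[[0.2,1,0,0,0,0,60],[0.2,1,0,0,0,0,60],[0.2,1,0,0,0,0,60],[0.2,1,0,0,0,0,60],[0.2,1,0,0,0,-1,60],[0,0,0,0,0,-1,60],[0,0,0,0,0,-0.4,60],[0,0,0,0,0,0,60]]]' 
python3 - <<'E'
from h import *
i,m,s=shot("w8");cv2.imwrite("pics/top1.png",capture("top"))
E
```

```text
time_s: 18.05
eef_pos: [556.8, -36.3, 35.1]
ee_rot: [-0.001, 0.005, 1.0, 0.0]
force: [0.4, -0.1, -0.4]
grip_width: 0.315
grip_force: 0.0
time_s: 18.85
eef_pos: [538.2, 64.7, 161.3]
time_s: 19.65
eef_pos: [500.1, 265.2, 161.1]
time_s: 20.45
eef_pos: [476.5, 389.5, 161.0]
ee_rot: [0.0, -0.162, 0.987, 0.0]
force: [0.2, -0.4, 0.6]
grip_width: 0.701
grip_force: 0.0
```

View pics/w8.png

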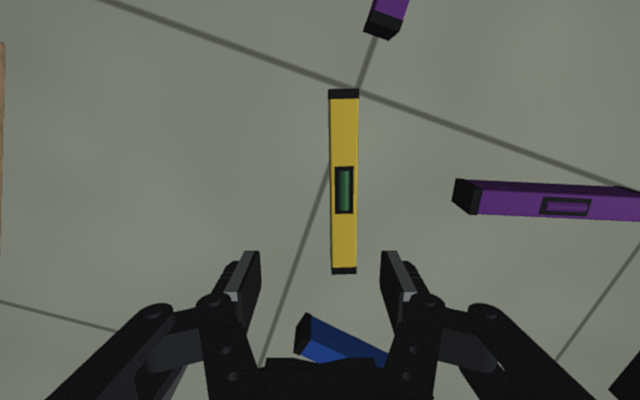

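The level is at (344,180) with the green vial at (344,190) and black ends at v≈93 and 270. The purple and blue bars are clear of the fingers. I'll measure it from two heights.

```bash
python3 -m crank '[[[0.2,0.4,1,0,0,0,60],[0.2,0.4,1,0,0,0,60],[0,0,0.5,0,0,0,60],[0,0,0,0,0,0,60],[0,0,0,0,0,0,60],[0,0,0,0,0,0,60],[0,0,0,0,0,0,60],[0,0,0,0,0,0,60]]]' |head -2
python3 - <<'E'
from h import *
shot("w9");r=[]
for n in("w8","w9"):
    i,m,s=load(n);hs=cv2.cvtColor(i,cv2.COLOR_BGR2HSV)
    y=(hs[...,0]>15)&(hs[...,0]<35)&(hs[...,1]>110)&(hs[...,2]>140)
    y[:,:200]=0
    b=max(blobs(y),key=lambda b:b[1][4]);P=np.argwhere(b[2])[:,::-1].astype(float);a=line(m,P,40)
    g=(hs[...,0]>50)&(hs[...,0]<85)&(hs[...,1]>90);g[:,:250]=0;g[:,420:]=0
    V=max(blobs(g),key=lambda b:b[1][4])[0]
    print(s["eef_pos"],a["mid"],a["ang"],a["len"],a["wid"],b[1],"vial",V,onz(m,V,40));r.append((m,V,a["pl"],a["ph"]))
for k in(1,2,3): print("tri",tri(r[0][0],r[0][k],r[1][0],r[1][k]))
# placement check from top view
t=cv2.imread("pics/top1.png");mt=model("top")
cv2.imwrite("pics/chk.png",cv2.resize(t[130:225,330:430],(600,570),interpolation=2))
E
```

```text
time_s: 21.35
eef_pos: [461.1, 405.1, 98.7]
[476.5 389.5 161. ] [466.2 408.6  40. ] 20.121480749508088 154.30165230385455 22.281159012660932 [ 331   99   27  168 3229] vial [343.9 189.9] [466.4 408.2  40. ]
[461.1 405.1  98.7] [466.4 408.6  40. ] 20.07504702060903 154.73091415189344 22.480503430246415 [ 303  115   37  204 4966] vial [322.  228.2] [466.9 408.2  40. ]
tri (array([465.6, 407.6,  43.3]), np.float64(0.0984035121269773))
tri (array([393.7, 385.2,   4.4]), np.float64(2.10028518325087))
tri (array([523.7, 430.7,  62.7]), np.float64(7.360847007964124))
```

View pics/chk.png

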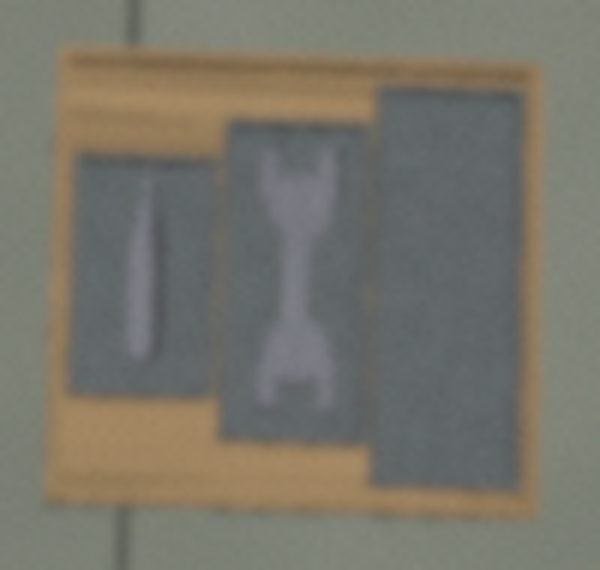

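Both tools are centred in their bays: wrench at v 145–410 in a bay of 125–440, punch at 180–360 in a bay of 155–397. The level's vial is at (466.5,408.4), height ≈43 against 40 given, yaw 20.1°. Grasping it with the TCP at z≈13 so the fingers clear the bay walls later.

```bash
python3 -m crank '[[[-0.25,0.06,0.5,0,0,-0.19,60],[0,0,1,0,0,0,60],[0,0,0.9,0,0,0,60],[0,0,0.6,0,0,0,60],[0,0,0.3,0,0,0,60],[0,0,0.13,0,0,0,60],[0,0,0,0,0,0,60],[0,0,0,0,0,0,60]]]'
python3 -m crank '[[[0,0,0,0,0,0,0],[0,0,0,0,0,0,0],[0,0,0,0,0,0,0],[0,0,0,0,0,0,0],[0,0,0,0,0,0,0],[0,0,0,0,0,0,0],[0,0,0,0,0,0,0],[0,0,0,0,0,0,0]]]' 60
```

```text
time_s: 22.2
eef_pos: [466.7, 408.8, 13.1]
ee_rot: [0.001, -0.175, 0.985, 0.0]
force: [0.2, -0.3, -0.3]
grip_width: 0.702
grip_force: 0.0
time_s: 23.0
eef_pos: [466.5, 408.7, 12.9]
ee_rot: [0.0, -0.175, 0.985, 0.0]
force: [-0.1, -1.7, 5.7]
grip_width: 0.273
grip_force: 59.8
```

```bash
python3 -m crank '[[[0,0,-0.5,0,0,0,0],[0,0,-1,0,0,0,0],[0,0,-1,0,0,0,0],[0,0,-1,0,0,0,0],[0,0,-1,0,0,1,0],[0,0,0,0,0,1,0],[0,0,0,0,0,0.58,0],[0,0,0,0,0,0,0]]]'
python3 -m crank '[[[-0.17,-0.94,0,0,0,0,0],[-0.17,-0.94,0,0,0,0,0],[-0.17,-0.94,0,0,0,0,0],[-0.17,-0.94,0,0,0,0,0],[-0.17,-0.94,0,0,0,0,0],[-0.17,-0.94,0,0,0,0,0],[-0.17,-0.94,0,0,0,0,0],[-0.17,-0.94,0,0,0,0,0]]]' |head -2
python3 -m crank '[[[-0.17,-0.94,0,0,0,0,0],[-0.17,-0.94,0,0,0,0,0],[-0.17,-0.94,0,0,0,0,0],[-0.17,-0.94,0,0,0,0,0],[-0.17,-0.94,0,0,0,0,0],[-0.17,-0.94,0,0,0,0,0],[-0.17,-0.94,0,0,0,0,0],[-0.17,-0.94,0,0,0,0,0]]]' |head -2
python3 -m crank '[[[-0.17,-0.94,0,0,0,0,0],[-0.17,-0.94,0,0,0,0,0],[-0.17,-0.94,0,0,0,0,0],[-0.17,-0.94,0,0,0,0,0],[-0.17,-0.94,0,0,0,0,0],[-0.17,-0.94,0,0,0,0,0],[0,0,0,0,0,0,0],[0,0,0,0,0,0,0]]]'
python3 - <<'E'
from h import *
shot("w10")
E
```

```text
time_s: 23.8
eef_pos: [465.9, 408.4, 125.0]
ee_rot: [-0.0, 0.004, 1.0, -0.0]
force: [0.0, 0.5, -2.4]
grip_width: 0.267
grip_force: 59.1
time_s: 24.6
eef_pos: [498.5, 219.3, 124.9]
time_s: 25.4
eef_pos: [531.0, 31.1, 124.9]
time_s: 26.2
eef_pos: [555.2, -109.2, 124.6]
ee_rot: [-0.0, 0.004, 1.0, 0.0]
force: [0.3, -0.1, -1.8]
grip_width: 0.268
grip_force: 59.5
```

View pics/w10.png

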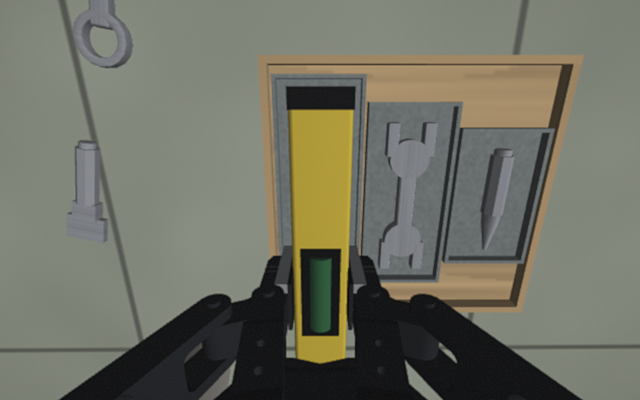

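The level is held straight and centred over the long bay, whose near corners are at (272,76) and (366,75). The wrench and punch are in place. Lowering.

```bash
python3 -m crank '[[[-0.06,-0.05,0.5,0,0,0,0],[0,0,1,0,0,0,0],[0,0,1,0,0,0,0],[0,0,0.8,0,0,0,0],[0,0,0.5,0,0,0,0],[0,0,0.2,0,0,0,0],[0,0,0,0,0,0,0],[0,0,0,0,0,0,0]]]'
python3 -m crank '[[[0,0,0.04,0,0,0,0],[0,0,0.04,0,0,0,0],[0,0,0.03,0,0,0,0],[0,0,0,0,0,0,0],[0,0,0,0,0,0,0],[0,0,0,0,0,0,0],[0,0,0,0,0,0,0],[0,0,0,0,0,0,0]]]'
```

```text
time_s: 27.05
eef_pos: [557.4, -110.6, 25.6]
ee_rot: [0.001, 0.004, 1.0, -0.0]
force: [0.1, -0.5, -1.6]
grip_width: 0.269
grip_force: 59.5
time_s: 27.85
eef_pos: [557.0, -110.5, 22.1]
ee_rot: [0.0, 0.004, 1.0, -0.0]
force: [0.7, 0.2, -2.0]
grip_width: 0.269
grip_force: 59.5
```

```bash
python3 -m crank '[[[0,0,0.02,0,0,0,0],[0,0,0.02,0,0,0,0],[0,0,0.02,0,0,0,0],[0,0,0,0,0,0,0],[0,0,0,0,0,0,0],[0,0,0,0,0,0,0],[0,0,0,0,0,0,0],[0,0,0,0,0,0,0]]]'
```

```text
time_s: 28.65
eef_pos: [557.0, -110.5, 21.9]
ee_rot: [0.0, 0.004, 1.0, -0.0]
force: [-5.9, 1.4, 11.2]
grip_width: 0.27
grip_force: 61.5
```

```bash
python3 -m crank '[[[0,0,0,0,0,0,50],[0,0,0,0,0,0,50],[0,0,0,0,0,0,50],[0,0,0,0,0,0,50],[0,0,-0.3,0,0,0,50],[0,0,-0.7,0,0,0,50],[0,0,-1,0,0,0,50],[0,0,-1,0,0,0,50]]]'
python3 -m crank '[[[0,0,-1,0,0,0,50],[0,0,-1,0,0,0,50],[0.8,0,-0.5,0,0,0,50],[0.8,0,0,0,0,0,50],[0.8,0,0,0,0,0,50],[0.8,0,0,0,0,0,50],[0.8,0,0,0,0,0,50],[0,0,0,0,0,0,50]]]'
python3 - <<'E'
from h import *
t=capture("top");s=capture("scene")
a=cv2.resize(t[95:265,330:490],(400,425),interpolation=2);b=cv2.resize(s[140:310,125:315],(400,358),interpolation=2)
b=cv2.copyMakeBorder(b,0,67,0,0,0);cv2.imwrite("pics/end.png",np.hstack([a,b]))
E
```

```text
time_s: 29.45
eef_pos: [556.9, -110.5, 96.8]
ee_rot: [-0.0, 0.004, 1.0, 0.0]
force: [-0.1, -0.5, 0.6]
grip_width: 0.588
grip_force: 0.0
time_s: 30.25
eef_pos: [455.7, -109.5, 158.6]
ee_rot: [-0.0, 0.004, 1.0, -0.0]
force: [0.4, 0.5, -0.3]
grip_width: 0.584
grip_force: 0.0
```

View pics/end.png

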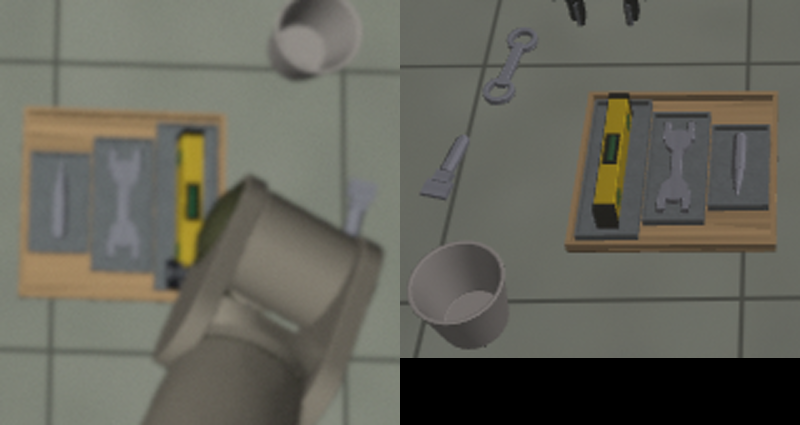

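The level stands upright in the long bay (right crop, 612,160). The wrench (677,165) and punch (740,165) are in theirs, and the pot, ring wrench and chisel haven't moved.

```bash
python3 -c "
from rig import *
print(finish_job())"
```

```text
the job is handed in; nothing more can be done
None
```

I handed the job in at about 30 s: the level is upright in the longest bay, the wrench in the middle one and the punch in the shortest, all released; the pot, ring wrench and chisel looked unmoved in the last pictures, the dispenser was outside those crops but the arm kept clear of it, and no verdict came back.

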